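Unlock and fold back the bifold cover of the board test box

ROBOT

A 6-joint arm with a two-finger parallel gripper is mounted at the origin on the work surface. World frame = base frame: x ahead of the robot, y to its left, z up, the work surface at z = 0. Lengths are in mm, angles in rad, forces in N, time in s.
With the tool pointing down it reaches from about 325 to 750 mm from the base axis. Payload 7.6 kg.
Tool frame: the origin (TCP) lies between the finger pads; the fingertips stand r.finger_overhang ahead of it and the grasp point (between the pads) lies 6 mm ahead of it (r.finger_overhang is the distance from the TCP to the fingertips, in mm); z points along the fingers, y is the line along which they close (so a half turn about z gives the same grasp; the last joint's range is limited). The gripper opens to 85 mm and grips with 20 to 120 N. Pads are 22 mm wide; open, the fingers measure 114 mm over their backs; the gripper's body (76 mm by 85 mm) begins 54 mm behind the grasp point. The pads swing forward as they close: fully open they stand 13 mm farther back than shut.
Start: joints at [1.034, 0.052, 1.401, -0, 1.689, -0.07], TCP at [236.253, 468.858, 256.323] pointing down, gripper open.
Joint ranges: [-2.9, 2.9], [-0.91, 2.17], [0.12, 2.37], [-1.06, 4.2], [0.26, 2.73], [-2.93, 2.93]. Speed limits (rad/s): [2.57, 2.57, 3.01, 3.14, 3.14, 3.14].

INTERFACE

Orientations are given as a unit quaternion [x, y, z, w].
In Python, from station import r gives the robot as it stands. Calls block until the motion is done:
- r.reach(position, orientation): joint-space move of the TCP to a pose.
- r.servo_line(position, rot=None, feed=150, force_limit=None): straight line of the TCP; rot=None keeps the orientation; feed is the mean speed in mm/s. With force_limit (N) it stops when the force on the tool has changed by that much, and returns True; else False.
- r.move_joints(angles): joint-space move.
- r.release() and r.clamp(strength=None): open the fingers fully, or close them until they stop; strength is the grip in N (None keeps the last).
- r.hold(seconds).
- r.solve_ik(position, orientation): joint angles nearest the present ones, or None.
- r.snapshot(name): name is "scene" or "top"; returns the picture (400x640x3 uint8, red, green, blue); there is no depth.
- r.camera_model(name): a dict with "fx", "fy", "cx", "cy" (pixels), "pose" (4x4, takes a point from camera to world coordinates). Camera axes: x right, y down, z forward; pixel columns grow to the right and rows downward; lengths in mm; the calibration is good to about 2 mm. A picture is of the moment at which its call begins. camera_model takes no time and is no camera call.
A pose or a line that the arm cannot do raises r.MotionError and nothing moves.
- r.close_job(): hands the job in; it is judged then, once.
Readings, each from a call of its own:
- r.current_clock(): time.
- r.current_joint_pos(): joint angles.
- r.current_qvel(): joint speeds.
- r.current_joint_torque(): joint torques, N m.
- r.current_ee_pos(): TCP position.
- r.current_orientation(): TCP orientation.
- r.current_force(): force on the tool from outside, world axes, zero at the start.
- r.current_moment(): the same for the moment, N m.
- r.current_opening(): finger opening in mm.
- r.current_finger_force(): force on a finger pad.
Only numpy, scipy, OpenCV 4.12 (cv2) and the standard library are available. Lean on these libraries where they do the work, as an engineer would, in place of code of your own. Each camera call takes 0.05 s, during which the arm holds its last target. There are 200 camera calls.

TASK

Open the board test box so that the vacuum's main board can be taken out: lift the black lock knob, turn it anticlockwise until you feel it drop into its parking notch and leave it there, then push the yellow plate along the rails until the two cover panels stand folded flat against each other and the catch has snapped in. Push it firmly home but do not ram it, and leave the other parts on the bench where they are.

Things in the scene. Friction and masses are not known exactly. Their poses are not given: they have to be found in the camera images.
- test_box: White open-topped test box, 250 (x) by 330 (y) by 88 mm high, fixed on a 2 mm blue mat, an aluminium rail along each long side. Origin: centre of its underside; z up; y is the folding direction of its bifold cover, from the lock end (-y) to the hinge end (+y). The front panel's lower edge rides along the rails on a carriage; the closed cover is a shallow roof.
- rear_hinge (a point): Middle of the hinge axis (along the box's x) between the rear panel and the box's hinge end: y = +125, z = 100 mm in the box. The two clear panels in aluminium frames are 216 mm wide, 125 mm long between hinges and 6 mm thick. Folded, both stand upright over this line, undersides together, 225 mm above the box's underside.
- front_panel: Front panel; origin on the centre hinge that joins it to the rear panel, half-way along it. Both panels always have the same slope: moving the carriage to +y raises this hinge, from z = 127 mm in the box (shut) to 225 mm (folded). Pushed with more than 40 N, on panel or carriage, the cover is overloaded. Let go half-way, it sinks shut again.
- carriage: Dark steel beam sliding along the rails, always level, 236 (x) by 30 (y) by 10 mm. Origin on its hinge pin with the front panel, 100 mm above the box's underside; axes as the box. At y = -119 mm in the box when shut, +125 mm folded. Takes about 5 N to push, less later; the last 10 mm meet a sprung roller catch (about 10 N, then it gives way) and a hard stop.
- push_plate (a point): Middle of the push face of the yellow plate standing on the carriage: flat, upright, 60 mm wide (x), 26 mm high, facing the box's -y, 26 mm to -y and 18 mm above the carriage origin. When folded, the front panel stands upright 17 mm beyond this face, 107 mm higher, with no room for a finger between; lean the tool back so that a wide gripper's body stays clear of it.
- rear_panel (a joint): Angle of the rear panel from shut, rad: 0 shut (it then slopes 0.22 rad), 1.351 folded upright. The catch has snapped in above 1.335; if not pushed past, it stops the cover near 1.31.
- knob_grip (a point): Centre of the round black knob of the sprung lock plunger (26 mm diameter, 20 mm high, axis vertical, red pointer line on top), on a steel bracket at the box's lock end: x = -85, y = -153, z = 134 mm in the box when locked. Its collar begins 13 mm under this point. When locked, the plunger's pin stands in a tongue of the carriage and holds the cover shut.
- lock_pin (a joint): Lift of the lock plunger, m: 0 home (locked), 0.008 dropped into the parking notch, 0.010 standing on the collar beside the notch (not parked), 0.014 upper stop. A spring pulls it down with 5 N at 0 and 8.5 N at 0.014. The knob turns only when lifted by 0.011 or more; the carriage is free above 0.006.
- lock_knob (a joint): Turn of the lock knob, rad, anticlockwise seen from above: 0 in the locking slot. The parking notch lies anywhere from 0.79 to 1.31, differs from box to box and is hidden under the knob: let the lifted knob down and feel. In the notch (good to 0.05 either way) its cross-bar goes down to lift 0.008; beside it, it stands on the collar at 0.010. Near 0 it locks again.
- battery: Red battery pack, 76 by 70 by 38 mm, loose, in front of the box's lock end. Origin: centre of its underside.
- screwdriver: Screwdriver with blue handle, loose, along the box's +x side. Origin on its underside.
- wheel_module: Black drive wheel, 68 mm, on a grey motor case, loose, beside the box's -x side. Origin at its underside.
- lidar: Red and black round sensor, 100 mm across, 42 mm high, loose. Origin: centre of its underside.
- screw_tray: White screw tray, 110 by 75 by 22 mm, loose. Origin: centre of its underside.
- side_brush: White three-armed side brush, 160 mm across, loose. Origin: centre of its underside.
- roller_brush: Red roller brush with grey end blocks, 198 by 42 by 42 mm, loose, along its own y. Origin: centre of its underside.

How it is judged (in metres and radians):
On the way, in this order (a step that is already met when the one before it is completed fails the run):
1. the lock knob is turned and down in its parking notch, plunger up (value of joint lock_pin between 0.0065 and 0.0095 m and value of joint lock_knob above 0.6 rad), for 0.3 s.
2. the cover is pushed up until its panels are folded flat and the catch has snapped in (value of joint rear_panel above 1.335 rad), for 0.3 s.
At the end, for the whole second after the job is handed in: Both panels stand folded flat against each other with the catch snapped in (rear panel beyond 1.335 rad, i.e. within one degree of upright), and the lock knob still sits in its parking notch: plunger up by 6.5 to 9.5 mm, turned by more than 0.6 rad (all of step 1 and value of joint rear_panel above 1.335 rad); the robot touches nothing.
It fails at once if the cover is rammed: more than 40 N on the front panel or its carriage (contact force between any of the fingers, the arm and front_panel above 40 N).
It fails at once if a bystander is moved by more than 20 mm (distance of any of battery, screwdriver, wheel_module, lidar, screw_tray, side_brush, roller_brush from where it was at the start of the episode above 0.02 m).
It also fails if it takes over 58 s, if anything falls off the work surface, if the arm or the gripper's body presses on something with over 40 N, if the wrist force passes 120 N, or if a joint passes its speed limit or range.

## Working session

There is one attempt and no reset: what is moved stays moved. The work goes in short steps, each a Python script; the robot and the scene stay as the last script left them, time stands still between calls to the robot, and variables do not carry over. Pictures are saved under pics/ and viewed, at most 10 in all, crops included, and the job is handed in when it is done.

```bash
ls; mkdir -p pics; python3 - <<'E'
from station import r
import cv2,numpy as np
for n in ("scene","top"):
    im=r.snapshot(n); cv2.imwrite(f"pics/{n}0.png",im[:,:,::-1])
    m=r.camera_model(n); print(n,m['fx'],m['fy'],m['cx'],m['cy']); print(np.round(m['pose'],3))
print(r.finger_overhang,r.current_orientation(),r.current_clock(),r.current_opening())
E
```

```text
pics
scene 422.74164072916807 422.74164072916807 314.5039531306945 201.1343156570632
[[-6.890000e-01  5.770000e-01 -4.390000e-01  1.176339e+03]
 [ 7.250000e-01  5.390000e-01 -4.280000e-01  5.551520e+02]
 [-1.000000e-02 -6.130000e-01 -7.900000e-01  1.163904e+03]
 [ 0.000000e+00  0.000000e+00  0.000000e+00  1.000000e+00]]
top 488.94980292296606 488.94980292296606 316.7794901400229 194.93577743580897
[[-6.800000e-02 -9.730000e-01  2.210000e-01  2.480340e+02]
 [-9.980000e-01  6.700000e-02 -1.600000e-02  1.472500e+01]
 [ 1.000000e-03 -2.210000e-01 -9.750000e-01  1.635888e+03]
 [ 0.000000e+00  0.000000e+00  0.000000e+00  1.000000e+00]]
25.0 [ 2.31309429e-01  9.72879983e-01 -6.63258879e-04 -2.14627921e-04] 0.1 85.4211816569014
```

View pics/scene0.png

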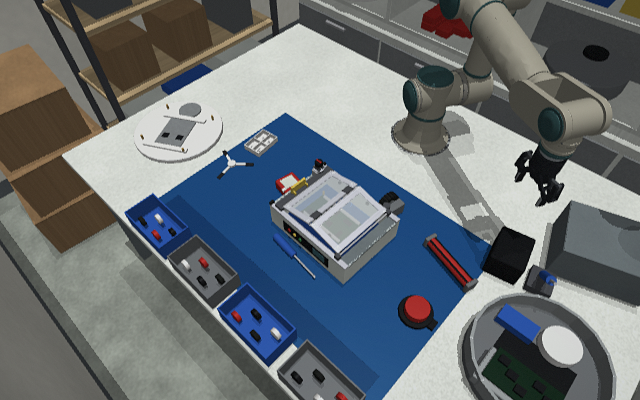

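View pics/top0.png

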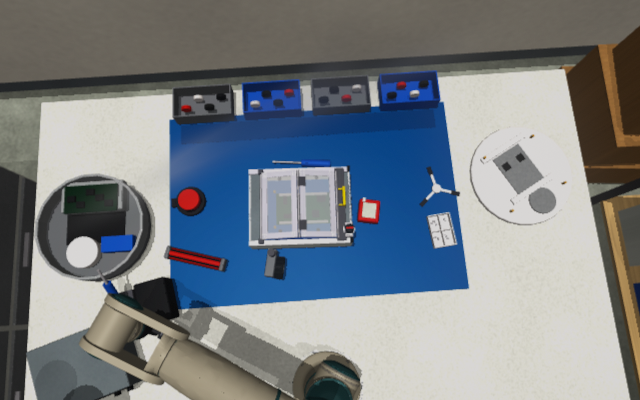

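The top view shows the box around (300,205), with the lock end to the right (world -y). The knob is near (350,230), the yellow plate near (343,196) and the battery at (369,210). I'll enlarge this area to get pixel positions.

```bash
python3 - <<'E'
import cv2
a=cv2.imread("pics/top0.png")[155:260,240:390]; cv2.imwrite("pics/topc.png",cv2.resize(a,None,fx=5.3333,fy=5.3333,interpolation=cv2.INTER_CUBIC))
a=cv2.imread("pics/scene0.png")[145:290,260:410]; cv2.imwrite("pics/scc.png",cv2.resize(a,None,fx=4,fy=4,interpolation=cv2.INTER_CUBIC))
E
```

```text
(no output)
```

View pics/topc.png

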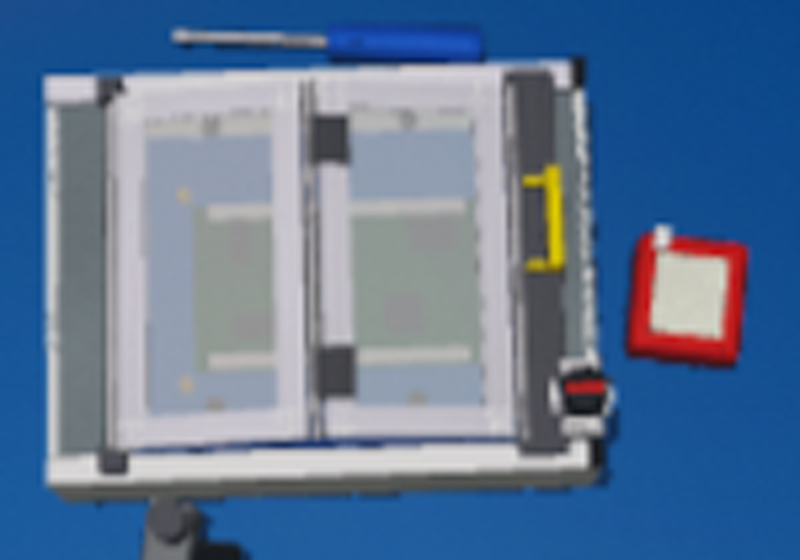

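View pics/scc.png

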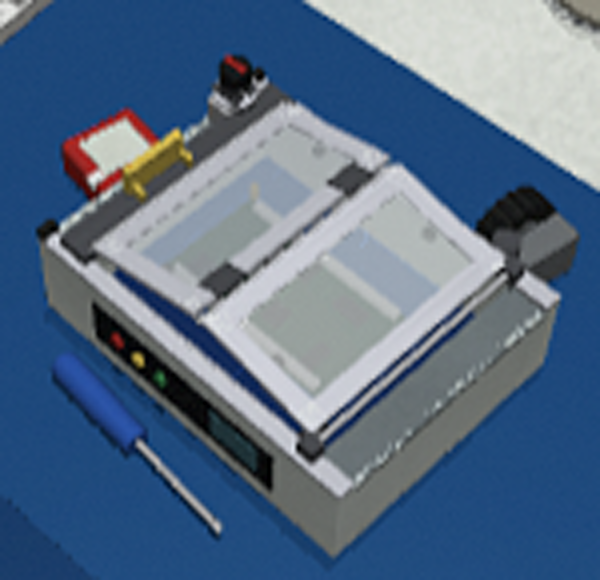

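The crops show these points:
- **Top crop:** box corners (47,78), (47,485), (583,62) and (605,480); knob top (584,388); plate top edge (563,167) to (563,270).
- **Scene crop:** box corners (335,497) and (558,297); knob top about (236,66); plate top edge (122,163) to (184,131).

I'll fit the box pose to these.

```bash
cat > fit.py <<'E'
from station import r
import numpy as np
from scipy.optimize import least_squares
P=[("top",(47,78),(125,165,88)),("top",(47,485),(-125,165,88)),("top",(583,64),(125,-165,88)),("top",(605,480),(-125,-165,88)),
("top",(584,388),(-85,-153,144)),("top",(563,167),(30,-145,131)),("top",(563,270),(-30,-145,131)),
("scene",(335,497),(125,165,88)),("scene",(558,297),(-125,165,88)),("scene",(236,66),(-85,-153,144)),
("scene",(122,163),(30,-145,131)),("scene",(184,131),(-30,-145,131))]
off={"top":(240,155,5.3333),"scene":(260,145,4)}
M={n:r.camera_model(n) for n in off}
def res(p):
    c,s=np.cos(p[2]),np.sin(p[2]); o=[]
    for n,q,b in P:
        w=np.array([p[0]+c*b[0]-s*b[1],p[1]+s*b[0]+c*b[1],b[2]+2,1])
        x=np.linalg.inv(M[n]["pose"])@w
        u=M[n]["fx"]*x[0]/x[2]+M[n]["cx"];v=M[n]["fy"]*x[1]/x[2]+M[n]["cy"]
        a,b_,k=off[n]
        o+=[u-(a+(q[0]+.5)/k-.5),v-(b_+(q[1]+.5)/k-.5)]
    return np.array(o)
s=least_squares(res,[550,50,0],loss="soft_l1")
print(s.x); print(np.round(res(s.x).reshape(-1,2),2))
c,q=np.cos(s.x[2]),np.sin(s.x[2])
for b in [(-85,-153),(0,-145),(0,99)]: print(b,s.x[0]+c*b[0]-q*b[1],s.x[1]+q*b[0]+c*b[1])
E
python3 fit.py
```

```text
[ 5.71333018e+02  4.62894208e+01 -2.89481880e-02]
[[-0.03 -0.45]
 [ 0.66 -0.81]
 [-0.11 -1.64]
 [ 0.03 -3.97]
 [ 0.67 -1.85]
 [-0.18  4.36]
 [ 0.83  3.68]
 [ 1.33  1.39]
 [ 0.25  0.59]
 [-0.95 -0.03]
 [ 3.89 -1.43]
 [ 1.86 -3.46]]
(-85, -153) 481.9401758490467 -104.18622454670356
(0, -145) 567.1361165991241 -98.6498286333599
(0, 99) 574.1984879945699 145.24794280023235
```

```bash
sed -i 's/(30,-145,131)/(30.5,-145,131)/g; s/(-30,-145,131)/(-29.5,-145,131)/g; s/    for n,q,b in P:/    for n,q,b in P:\n        b=(b[0]+(p[3] if b[2]==131 else 0),*b[1:])/; s/\[550,50,0\]/[550,50,0,0]/' fit.py; python3 fit.py
```

```text
[ 5.67507221e+02  4.62181905e+01 -4.27763813e-02  1.83756557e+01]
[[ 0.56 -0.02]
 [ 0.18 -0.31]
 [ 0.57  0.13]
 [-0.36 -2.04]
 [ 0.45  0.06]
 [-0.12  0.34]
 [ 0.61 -0.4 ]
 [ 1.2   0.62]
 [ 0.95  0.59]
 [ 0.54 -0.81]
 [ 0.71  0.66]
 [-1.03 -1.31]]
(-85, -153) 476.04218609296345 -103.006966106672
(0, -145) 561.3065373475104 -98.6491679078978
(0, 99) 571.7407915670602 145.12762823743225
```

The plate sits about 18 mm toward +x. The knob comes out near (476.5,-102). Next I'll move above it and check the range of the last joint for the turn.

```bash
cat > h.py <<'E'
from station import r
import numpy as np, cv2
from scipy.spatial.transform import Rotation as R
def down(phi):  # tool z down, tool y along world angle phi
    y=np.array([np.cos(phi),np.sin(phi),0]); z=np.array([0,0,-1.]); x=np.cross(y,z)
    return R.from_matrix(np.c_[x,y,z]).as_quat()
def st(*a): print(*a,"t",round(r.current_clock(),2),"p",np.round(r.current_ee_pos(),2),"F",np.round(r.current_force(),1),"M",np.round(r.current_moment(),2),"op",round(r.current_opening(),1))
K=np.array([476.5,-102.0])
E
python3 - <<'E'
from h import *
for d in range(-180,181,30):
    q=r.solve_ik([*K,230],down(np.radians(d))); print(d,None if q is None else np.round(q,2))
r.reach([*K,230],down(np.radians(-90-2.4)) if 0 else r.current_orientation()); st(r.finger_overhang)
print(r.current_orientation(),np.round(r.current_joint_pos(),3))
E
```

```text
-180 [-0.29 -0.05  1.55 -0.    1.64  2.85]
-150 [-0.29 -0.05  1.55 -0.    1.64  2.33]
-120 [-0.29 -0.05  1.55 -0.    1.64  1.81]
-90 [-0.29 -0.05  1.55 -0.    1.64  1.28]
-60 [-0.29 -0.05  1.55 -0.    1.64  0.76]
-30 [-0.29 -0.05  1.55 -0.    1.64  0.24]
0 [-0.29 -0.05  1.55 -0.    1.64 -0.29]
30 [-0.29 -0.05  1.55 -0.    1.64 -0.81]
60 [-0.29 -0.05  1.55 -0.    1.64 -1.33]
90 [-0.29 -0.05  1.55 -0.    1.64 -1.86]
120 [-0.29 -0.05  1.55 -0.    1.64 -2.38]
150 [-0.29 -0.05  1.55 -0.    1.64 -2.9 ]
180 [-0.29 -0.05  1.55 -0.    1.64  2.85]
25.0 t 2.32 p [ 476.67 -101.34  230.03] F [ 0.5 -0.5 -0.5] M [ 0.02 -0.01  0.02] op 85.3
[ 2.30803111e-01  9.73000288e-01 -5.76128673e-04 -1.78221155e-04] [-2.850e-01 -4.600e-02  1.551e+00 -1.000e-03  1.637e+00 -1.390e+00]
```

```bash
python3 - <<'E'
from h import *
r.reach([*K,200],down(np.radians(-92.5)))
t=r.servo_line([*K,154],feed=80,force_limit=8); st("down",t)
r.clamp(20); st("clamp")
r.hold(0.2); st("hold")
im=r.snapshot("scene"); a=im[130:230,260:380]; cv2.imwrite("pics/c1.png",cv2.resize(a,None,fx=5,fy=5,interpolation=cv2.INTER_CUBIC)[:,:,::-1])
E
```

```text
down False t 5.36 p [ 476.69 -102.04  154.31] F [-0.  -0.4 -0.1] M [ 0.07  0.02 -0.04] op 85.4
clamp t 5.93 p [ 476.63 -103.43  154.74] F [-1.7 -6.3  2.8] M [-0.98  0.17  0.06] op 25.1
hold t 6.13 p [ 476.63 -103.44  154.73] F [-0.6 -6.8  2.6] M [-1.02  0.21 -0.  ] op 25.1
```

View pics/c1.png

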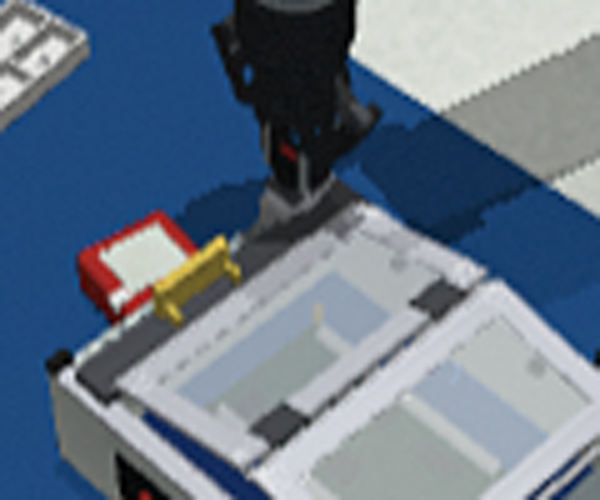

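The fingers are on the knob at about (290,155) in the crop and clear of the collar. They pulled the arm 1.4 mm, so the knob's y is about -103.4. Next I'll centre in x, then lift.

```bash
sed -i 's/^K=.*/K=np.array([476.5,-103.4])/' h.py; python3 - <<'E'
from h import *
r.release()
q=r.solve_ik([*K,154],down(np.radians(-2.5))); print(np.round(q,3))
r.move_joints(q); st("rot")
r.clamp(20); st("clamp")
p=r.current_ee_pos(); K=np.array([p[0],-103.4])
r.servo_line([*K,154],feed=20); st("centred")
r.clamp(45); st("clamp45")
for dz in (4,8,12.5):
    r.servo_line([*K,154+dz],feed=25); st("lift",dz)
E
```

```text
[-0.289  0.004  1.656 -0.     1.482 -0.246]
rot t 8.2 p [ 476.5  -103.39  153.98] F [-0.6  0.1  0.1] M [ 0.03 -0.    0.01] op 85.5
clamp t 8.78 p [ 477.01 -103.41  154.31] F [ 4.  -0.3 -0.8] M [ 0.   -0.65 -0.03] op 25.2
centred t 9.03 p [ 477.1  -103.44  154.26] F [ 2.  -0.5  2.9] M [ 0.02 -0.17 -0.01] op 25.3
clamp45 t 9.24 p [ 477.12 -103.44  154.35] F [1.1 0.1 4.3] M [ 0.07 -0.08  0.03] op 24.2
lift 4 t 9.55 p [ 477.   -103.39  156.97] F [ 5.5 -0.6 -7.2] M [-0.17 -1.05 -0.05] op 24.2
lift 8 t 9.86 p [ 476.99 -103.38  160.78] F [ 5.6 -1.8 -7.5] M [-0.18 -1.17 -0.02] op 23.9
lift 12.5 t 10.19 p [ 476.96 -103.39  165.05] F [ 7.3 -1.7 -7.9] M [-0.27 -1.23 -0.05] op 23.9
```

```bash
sed -i 's/^K=.*/K=np.array([477.0,-103.4])/' h.py; python3 - <<'E'
from h import *
r.servo_line([*K,168.7],feed=25); st("up")
def turn(th):
    a=r.current_joint_pos()[5]
    r.move_joints(r.solve_ik([*K,168.7],down(np.radians(-2.5)+th)))
for th in (0.4,0.83,0.92,1.01,1.10,1.19,1.28):
    turn(th); st("turn",th,round(-0.246-r.current_joint_pos()[5],3))
    if th<.5:
        if abs(r.current_moment()[2])>1: break
        continue
    r.servo_line([*K,163.3],feed=20); r.hold(.1); st("  let down")
    z=r.current_ee_pos()[2]
    if z<163.4: print("NOTCH",th); break
    r.servo_line([*K,168.7],feed=30)
E
```

```text
up t 10.44 p [ 476.97 -103.4   167.17] F [ 7.5 -1.3 -8.4] M [-0.2  -1.35  0.01] op 24.3
turn 0.4 0.4 t 10.91 p [ 476.8  -103.4   166.94] F [ 6.3 -0.8 -8.9] M [-0.24 -1.14 -0.02] op 24.4
turn 0.83 0.83 t 11.4 p [ 476.63 -103.51  166.85] F [ 5.  -2.  -8.8] M [-0.35 -1.01 -0.01] op 24.3
  let down t 11.92 p [ 476.86 -103.63  164.33] F [-2.2 -0.8  7.2] M [-0.12  0.42  0.06] op 24.1
turn 0.92 0.92 t 12.5 p [ 476.64 -103.52  167.28] F [ 5.4 -2.1 -9.3] M [-0.48 -0.81  0.02] op 24.1
  let down t 13.02 p [ 476.86 -103.61  164.4 ] F [-2.2 -1.6  5.2] M [-0.31  0.53  0.02] op 24.1
turn 1.01 1.007 t 13.6 p [ 476.66 -103.54  167.96] F [ 2.1 -4.7 -9.5] M [-0.78 -0.36 -0.03] op 24.0
  let down t 14.12 p [ 476.87 -103.61  164.52] F [-3.9 -3.8  1.2] M [-0.74  0.74  0.05] op 24.2
turn 1.1 1.099 t 14.7 p [ 476.73 -103.54  168.12] F [  0.4  -4.6 -10.2] M [-0.98 -0.1   0.  ] op 23.8
  let down t 15.22 p [ 476.89 -103.61  164.32] F [-3.2 -4.  -0.5] M [-0.73  0.76 -0.01] op 23.8
turn 1.19 1.19 t 15.8 p [ 476.71 -103.6   168.06] F [ 0.1 -7.  -9. ] M [-1.08 -0.07 -0.06] op 24.2
  let down t 16.32 p [ 476.72 -103.6   162.51] F [ 0.7 -5.7 -9.9] M [-1.03 -0.14  0.13] op 23.8
NOTCH 1.19
```

At 1.19 rad the knob sinks past the collar with the spring still pulling. I'll let it down, release and check.

```bash
python3 - <<'E'
from h import *
r.servo_line([*K,161.5],feed=15); st("lower")
q=r.current_joint_pos().copy(); 
r.clamp(20); st("soft")
r.release(); st("rel")
r.servo_line([*K,240],feed=200); 
r.reach([430,-220,300],down(np.radians(-60))); st("away")
for n,(a,b,c,d),f in (("top",(190,270,300,400),5),("scene",(130,210,260,360),5)):
    im=r.snapshot(n); cv2.imwrite(f"pics/k_{n}.png",cv2.resize(im[a:b,c:d],None,fx=f,fy=f,interpolation=cv2.INTER_CUBIC)[:,:,::-1])
a=cv2.imread("pics/k_top.png");b=cv2.imread("pics/k_scene.png"); cv2.imwrite("pics/k.png",cv2.resize(np.vstack([a,b]),(500*3//4,800*3//4)))
ph=lambda s:0
E
```

```text
lower t 16.58 p [ 476.84 -103.63  162.32] F [-4.  -4.1 -0.3] M [-0.9   0.7   0.08] op 23.6
soft t 16.8 p [ 476.84 -103.64  162.33] F [-4.4 -4.3 -0.6] M [-0.86  0.69  0.04] op 23.7
rel t 17.43 p [ 477.03 -103.34  161.51] F [ 1.  -0.5  0.3] M [ 0.    0.04 -0.05] op 85.3
away t 19.66 p [ 429.99 -219.8   299.43] F [-0.8  0.1  0.3] M [ 0.01 -0.05  0.07] op 85.1
```

View pics/k.png

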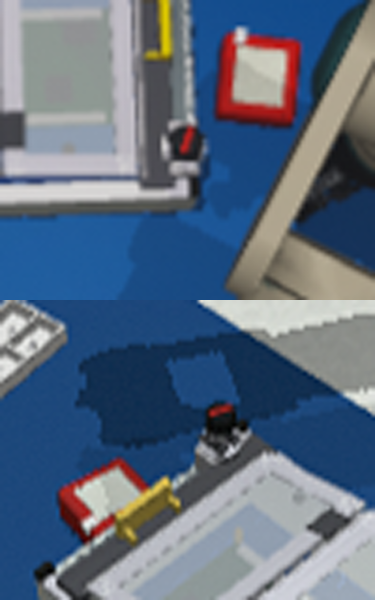

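At rest the plunger's lift is 162.32-154.35 = 8.0 mm and the pointer has turned about 70°, so the knob is parked. Next I'll check the leaned pushing poses.

```bash
cat >> h.py <<'E'
L=0.6; YAW=-0.043
bx=np.array([np.cos(YAW),np.sin(YAW),0]); by=np.array([-np.sin(YAW),np.cos(YAW),0]); ez=np.array([0,0,1.])
tz=np.sin(L)*by-np.cos(L)*ez
def lean(s):
    y=s*bx; return R.from_matrix(np.c_[np.cross(y,tz),y,tz]).as_quat()
F0=np.array([580.3,-99.9,122.])   # push face, shut
off=(25*np.sin(L)+11*np.cos(L))*by+(-25*np.cos(L)+11*np.sin(L))*ez
def tcp(s,dz=0): return F0+s*by+dz*ez-off   # s: travel of the contact edge
E
python3 - <<'E'
from h import *
for sg in (1,-1):
    for s,dz in ((-45,80),(-10,0),(120,0),(250,0)):
        q=r.solve_ik(tcp(s,dz),lean(sg)); print(sg,s,np.round(tcp(s,dz)),None if q is None else np.round(q,2))
E
```

```text
1 -45 [ 577. -168.  216.] [-0.56  0.44  1.11  0.54  1.87 -0.43]
1 -10 [ 579. -133.  136.] [-0.51  0.47  1.24  0.53  1.71 -0.47]
1 120 [584.  -3. 136.] [-0.31  0.36  1.38  0.58  1.58 -0.32]
1 250 [590. 127. 136.] [-0.09  0.33  1.42  0.6   1.45 -0.14]
-1 -45 [ 577. -168.  216.] [-0.56  0.44  1.11  0.54  1.87  2.71]
-1 -10 [ 579. -133.  136.] [-0.51  0.47  1.24  0.53  1.71  2.67]
-1 120 [584.  -3. 136.] [-0.31  0.36  1.38  0.58  1.58  2.82]
-1 250 [590. 127. 136.] None
```

```bash
python3 - <<'E'
from h import *
r.clamp(20)
q=lean(1)
r.reach(tcp(-45,80),q); st("pre")
t=r.servo_line(tcp(-45),feed=120,force_limit=8); st("low",t)
t=r.servo_line(tcp(-8),feed=80,force_limit=6); st("near",t)
t=r.servo_line(tcp(12),feed=25,force_limit=12); st("touch",t)
print("s",(r.current_ee_pos()-tcp(0))@by)
im=r.snapshot("scene"); cv2.imwrite("pics/p1.png",cv2.resize(im[100:230,240:400],None,fx=4,fy=4,interpolation=cv2.INTER_CUBIC)[:,:,::-1])
E
```

```text
pre t 21.41 p [ 577.3  -168.24  217.05] F [0.6 0.  0.6] M [-0.22  0.05  0.01] op -0.0
low False t 22.23 p [ 577.72 -168.21  137.43] F [-0.5  0.5 -0.8] M [-0.27  0.   -0.03] op 0.1
near False t 22.83 p [ 578.99 -130.8   136.58] F [-0.4 -0.2  0.9] M [-0.27  0.02  0.02] op 0.1
touch False t 23.78 p [ 579.8  -110.93  136.36] F [-0.2 -1.7 -0.6] M [-0.56  0.05 -0.  ] op 0.2
s 12.155689346305422
```

View pics/p1.png

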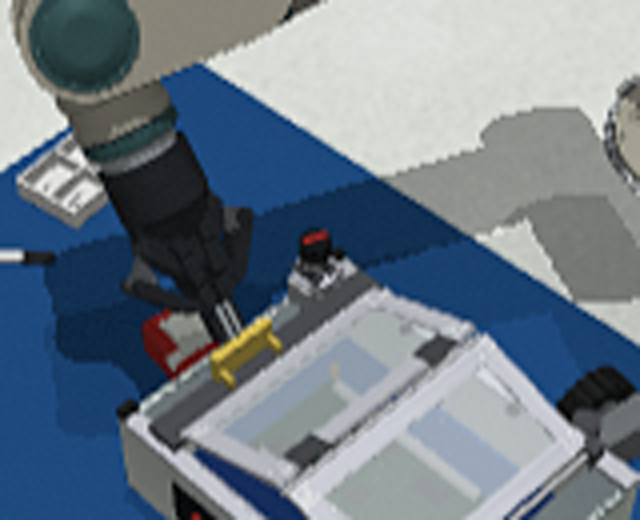

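The closed fingertips have just reached the plate, near its middle at (228,330). The fingers are about 11 mm thinner than I assumed, so I'll allow for that in the push.

```bash
python3 - <<'E'
from h import *
S=lambda:round((r.current_ee_pos()-tcp(0))@by,1)
for s,f in ((60,40),(140,60),(230,60)):
    t=r.servo_line(tcp(s),feed=f,force_limit=18); st("push",s,t,S())
    if t: break
else:
    t=r.servo_line(tcp(272),feed=20,force_limit=22); st("home",t,S())
im=r.snapshot("scene"); cv2.imwrite("pics/p2.png",cv2.resize(im[70:270,230:430],None,fx=3,fy=3,interpolation=cv2.INTER_CUBIC)[:,:,::-1])
E
```

```text
push 60 False 59.8 t 25.18 p [581.92 -63.35 136.48] F [-0.9 -1.7  0.6] M [-0.43  0.15  0.08] op -0.0
push 140 False 139.7 t 26.67 p [585.36  16.47 136.4 ] F [-0.6  0.3 -0.4] M [-0.29  0.06  0.06] op -0.1
push 230 False 229.7 t 28.32 p [589.26 106.42 136.43] F [ 0.4 -0.5 -0.4] M [-0.26  0.05  0.01] op 0.1
home True 246.7 t 29.43 p [590.12 123.43 136.46] F [-3.3 -8.3  5.1] M [-0.74  0.48  0.28] op 0.1
```

View pics/p2.png

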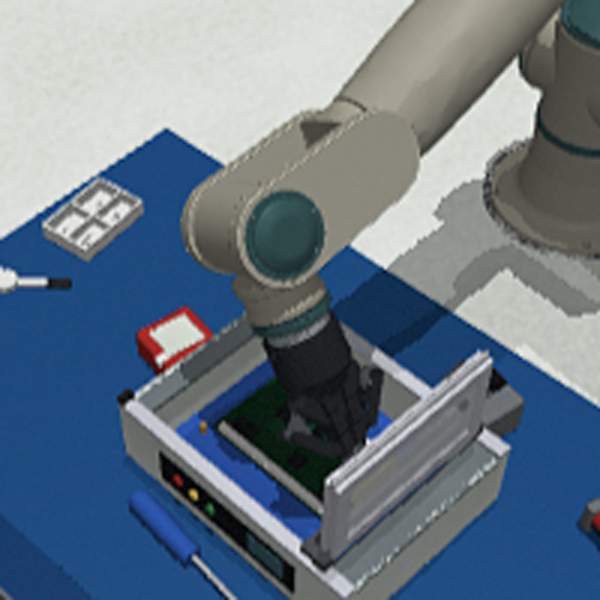

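The panels stand nearly upright and the push stopped at about s=247, close to the catch and short of the hard stop. I'll go on in small steps.

```bash
python3 - <<'E'
from h import *
S=lambda:round((r.current_ee_pos()-tcp(0))@by,1)
r.hold(.2); st("now",S())
s0=S()
for k in range(1,8):
    t=r.servo_line(tcp(s0+1.5*k),feed=8,force_limit=12); st(k,t,S())
    if t or np.linalg.norm(r.current_force())>24: break
E
```

```text
now 246.6 t 29.68 p [590.15 123.3  136.29] F [-2.6 -7.   4.3] M [-0.66  0.37  0.22] op -0.2
1 False 246.8 t 29.99 p [590.11 123.49 136.45] F [-2.7 -9.2  2.3] M [-1.31  0.33  0.18] op 0.0
2 False 247.1 t 30.33 p [590.18 123.78 136.43] F [ -4.8 -15.7   4.5] M [-1.91  0.7   0.39] op 0.0
3 False 247.4 t 30.67 p [590.25 124.09 136.46] F [ -7.1 -21.2   5.8] M [-2.65  0.89  0.63] op -0.2
4 False 247.8 t 31.0 p [590.31 124.53 136.42] F [ -8.3 -27.6   6.9] M [-3.23  1.12  0.73] op -0.3
```

The resistance is stiff at s≈247-248, reaching 28 N, which looks like the hard stop. I'll back off a little and look from both cameras to see whether the cover holds.

```bash
python3 - <<'E'
from h import *
r.servo_line(tcp(215),feed=60); r.hold(.5); st("back")
a=r.snapshot("top")[140:270,240:390]; b=r.snapshot("scene")[130:270,270:410]
cv2.imwrite("pics/f_raw_t.png",a[:,:,::-1])
z=lambda i,w:cv2.resize(i,(w,int(i.shape[0]*w/i.shape[1])),interpolation=cv2.INTER_CUBIC)
a=z(a,400);b=z(b,400); h=max(len(a),len(b))
f=lambda i:cv2.copyMakeBorder(i,0,h-len(i),0,0,cv2.BORDER_CONSTANT)
cv2.imwrite("pics/f.png",np.hstack([f(a),f(b)])[:,:,::-1])
# predicted crop pixels of the top hinge corners, snapped / not snapped, and plate face
o=np.array([568.5,45.7]); c,s=np.cos(YAW),np.sin(YAW)
def pr(n,b,a0,b0,k):
    m=r.camera_model(n); w=np.array([o[0]+c*b[0]-s*b[1],o[1]+s*b[0]+c*b[1],b[2]+2,1]); x=np.linalg.inv(m["pose"])@w
    return np.round([(m["fx"]*x[0]/x[2]+m["cx"]-a0)*k,(m["fy"]*x[1]/x[2]+m["cy"]-b0)*k],1)
for n,a0,b0,k in (("top",240,140,400/150),("scene",270,130,400/140)):
    for nm,y,t in (("snap",125,1.571),("unsn",125,1.53)):
        for x in (108,-108): print(n,nm,x,pr(n,(x,y-125*np.cos(t),100+125*np.sin(t)),a0,b0,k),"carr",pr(n,(118*np.sign(x),y-250*np.cos(t)-15,103),a0,b0,k))
E
```

```text
back t 32.27 p [588.53  91.8  136.42] F [0.1 0.2 0.4] M [-0.24  0.03 -0.02] op 0.1
top snap 108 [43.4 57.5] carr [67.8 78.1]
top snap -108 [ 43.1 247.9] carr [ 68.2 271. ]
top unsn 108 [48.  57.4] carr [76.2 77.9]
top unsn -108 [ 47.8 247.8] carr [ 76.9 270.8]
scene snap 108 [200.1 288.7] carr [178.  352.9]
scene snap -108 [349.1 163.5] carr [329.3 222.4]
scene unsn 108 [196.1 285.5] carr [170.8 346.6]
scene unsn -108 [345.2 160.8] carr [322.1 217. ]
```

View pics/f.png

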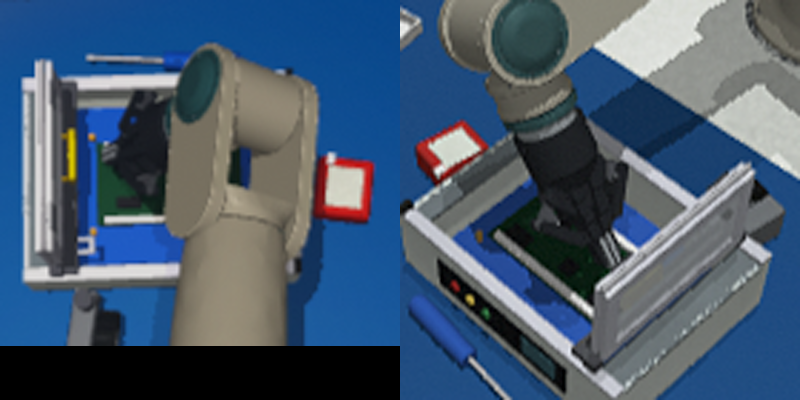

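After backing off, the cover stays folded with both panels together (top hinge at about x=44 in the left view, predicted 43.4 if snapped). I'll check the yellow plate's travel numerically, because an unsnapped carriage would be about 10 mm short.

```bash
python3 - <<'E'
from h import *
o=np.array([568.5,45.7]); c,s=np.cos(YAW),np.sin(YAW)
def pr(n,b):
    m=r.camera_model(n); w=np.array([o[0]+c*b[0]-s*b[1],o[1]+s*b[0]+c*b[1],b[2]+2,1]); x=np.linalg.inv(m["pose"])@w
    return m["fx"]*x[0]/x[2]+m["cx"]
a0=cv2.imread("pics/top0.png").astype(int); a1=cv2.cvtColor(r.snapshot("top"),cv2.COLOR_RGB2BGR).astype(int)
def face(a,c0,c1):  # median right yellow edge, subpixel by summed yellowness
    y=np.clip((a[...,1]+a[...,2])/2-a[...,0],0,150)[180:215,c0:c1]/150
    rows=y.sum(1)>1; y=y[rows]; print(rows.sum(), np.round(y.mean(0),2))
    return c0+(y.mean(0)*np.arange(c1-c0)).sum()/y.mean(0).sum()
f0=face(a0,335,352); f1=face(a1,255,275)
print("shift px",f0-f1,"pred snapped",pr("top",(18,-145,131))-pr("top",(18,99,131)),"unsn",pr("top",(18,-145,131))-pr("top",(18,89,131)))
print("t",r.current_clock())
E
```

```text
20 [0.   0.   0.   0.09 0.17 0.19 0.19 0.53 0.97 0.97 0.48 0.02 0.   0.
 0.   0.   0.  ]
20 [0.   0.   0.   0.01 0.   0.   0.   0.01 0.08 0.12 0.55 0.96 0.95 0.4
 0.   0.   0.   0.   0.02 0.08]
shift px 76.38121015559511 pred snapped 77.45454311811403 unsn 74.27714242967102
t 32.425
```

Measured edge to edge, the shift is about 77.05 px. The prediction is 77.45 px if snapped and 74.3 px if not, so the catch is in. I'll retreat clear and take a last look at the knob.

```bash
python3 - <<'E'
from h import *
r.servo_line(tcp(160),feed=120); r.servo_line(tcp(120,180),feed=150)
r.hold(1.0); st("clear")
b=r.snapshot("scene")[120:270,240:410]
cv2.imwrite("pics/g.png",cv2.resize(b,None,fx=4,fy=4,interpolation=cv2.INTER_CUBIC)[:,:,::-1])
E
```

```text
clear t 35.42 p [584.46  -3.19 316.42] F [0.2 0.2 0.7] M [-0.23  0.   -0.04] op -0.1
```

View pics/g.png

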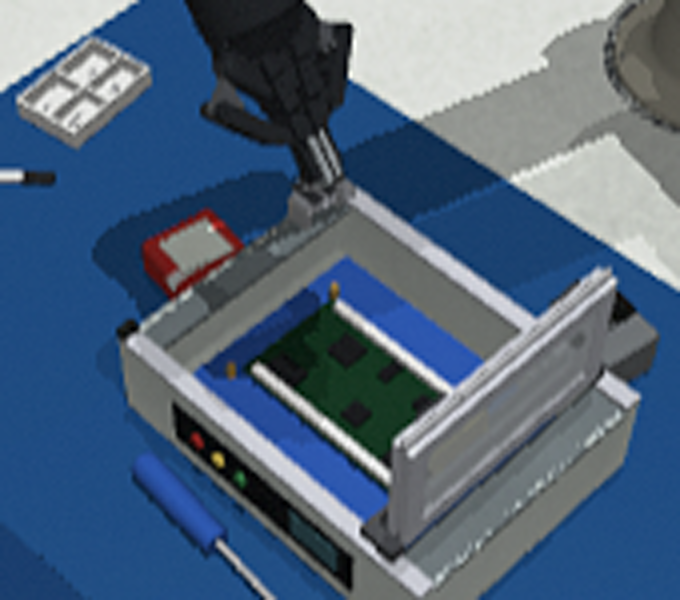

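The cover still stands folded, with the panels at (500,400) pressed together. The gripper is high above the box and hides the knob, which nothing has touched since it was parked. The bystanders visible here (battery, tray, screwdriver) are where they were, so I'm handing in.

```bash
python3 -c "
from station import r
print(r.close_job())"
```

```text
the job is handed in; nothing more can be done
None
```

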